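# Raise the marking station's hood and strike its punch

### The arm

A 6-joint arm with a two-finger parallel gripper is mounted at the origin on the work surface. World frame = base frame: x ahead of the robot, y to its left, z up, the work surface at z = 0. Lengths are in m, angles in degrees, forces in N, time in s.
With the tool pointing down it reaches from about 0.35 to 0.975 m from the base axis. Payload 7.1 kg.
Tool frame: the origin (TCP) lies where the fingers leave the gripper's body, on its centre line; the fingertips stand 80 mm ahead of it and the grasp point (between the pads) lies 61 mm ahead of it; z points along the fingers, y is the line along which they close (so a half turn about z gives the same grasp; the last joint's range is limited). The gripper opens to 88 mm and grips with 3 to 60 N. Pads are 20 mm wide; open, the fingers measure 115 mm over their backs; the gripper's body (75 mm by 178 mm) begins 61 mm behind the grasp point.
Start: joints at [74.427, 24.242, 93.386, -0, 62.372, -1.089], TCP at [0.156, 0.605, 0.303] pointing down, gripper open.
Joint ranges: [-172.04, 172.04], [-51.8, 120.97], [4.93, 147.93], [-75.15, 255.16], [6.16, 154.13], [-145.62, 145.62]. Speed limits (degrees/s): [136.94, 136.94, 172.46, 180, 180, 180].

### API

Orientations are given as [roll, pitch, yaw] about the fixed x, y, z axes, in that order (R = Rz(yaw) Ry(pitch) Rx(roll)).
In Python, from plant import env gives the robot as it stands. The module is installed in compiled form; this text tells all that it offers.
- The arm moves only by the shell command python3 -m handwheel 'ROWS'. ROWS is JSON, a list of rows, each an object with "claw": the opening, from -1 (shut) to 1 (fully open); "travel": the shift along the world's x, y, z in m, a list of three; "yaw": the turn about the world's z in rad. A call has 1 to 10 rows; each row is the pose to reach, as a shift and turn from the pose commanded when the call began; what a row does not reach only later rows make up. A row lasts 1/12 s, in which the tool goes at most 41.7 mm and 7.16 degrees, less where a joint would pass 70% of its speed; a pose out of reach is approached as far as the arm can. A call with a gripper value outside its range is refused whole. The fingers move at their own pace and stop on an object; the grip force is fixed at half the most. Time passes only in rows, so rows that repeat a pose let the fingers close. It gives the time, the measured TCP pose, the force, the opening and the grip force at its end, in the units of the state.
- env.observe(): the state, without advancing time (a new reading comes with each control period).
- env.capture(name): name is "side" or "top" or "wrist"; returns the picture (420x560x3 uint8, red, green, blue); there is no depth.
- env.get_calibration(name): a dict with "intrinsics" (3x3 intrinsics, pixels), "origin" and "orientation" of the camera in the world. Camera axes: x right, y down, z forward; pixel columns grow to the right and rows downward; lengths in m; the calibration is good to about 2 mm. A picture is of the moment at which its call begins: read the wrist's pose just before it. get_calibration takes no time and is no camera call; for the wrist camera it gives the pose at the moment of the call.
- env.finish_job(): hands the job in; it is judged then, once.
The state is a dict: "clock": time; "qpos": joint angles; "joint_vel": joint speeds; "tau": joint torques, N m; "ee_pos": TCP position; "eef_rot": TCP orientation; "wrist_force": force on the tool from outside, world axes, zero at the start; "ft_torque": the same for the moment, N m; "finger_gap": finger opening in m; "grip_force": force on a finger pad.
Only numpy, scipy, OpenCV 4.12 (cv2) and the standard library are available. Lean on these libraries where they do the work, as an engineer would, in place of code of your own. Each camera call takes 0.05 s, during which the arm holds its last target. There are 200 camera calls.

### The job

Raise the stiff hood of the marking station to about 60 degrees from closed and leave it standing there. Then take the mallet, knock the station's sprung punch fully down with the mallet's head, and lay the mallet gently back down on the rubber mat, without dropping it, the hood still standing at about 60 degrees. Leave the tray, the screwdriver and the jar where they are.

Things in the scene. Friction and masses are not known exactly. Their poses are not given: they have to be found in the camera images.
- station: Marking station, fixed to the bench: a grey cast base 200 x 190 x 60 mm (x, y, z), carrying the hood (hinged along its far edge) and the punch. Origin: centre of the base's underside; its x axis points from the front (tab side) to the hinge side, z up. The steel plate and guide sleeve in it stand up to 16 mm above the base's top.
- hood (a joint): Angle of the hood in rad: 0 closed (level, resting over the base), grows as it is raised, stop at 1.75; 60 degrees is 1.047. It starts a little open. The hinge is stiff (friction about 0.55 N m; the hood weighs about 0.3 kg, so lifting at the tab takes about 4 N): the hood stays wherever it is left. Meet it slowly (under 0.1 m/s): a fast knock jars the wrist.
- hood_hinge (a point): Middle of the hood's hinge axis (along the station's y): 95 mm along the station's x from its origin, 61 mm above the bench. The hood is an aluminium shell with a clear window, open below: 190 mm from the hinge to its front wall, 180 mm wide, 62 mm tall, walls 4 mm, no rear wall.
- hood_lip (a point): Middle of the front edge, underside, of the hood's tab: a flat aluminium tab 60 mm wide and 5 mm thick that sticks out 38 mm from the foot of the hood's front wall. The point is 228 mm from the hinge; tab underside and hinge axis lie in one plane. With the hood closed the tab overhangs the base's front face by 33 mm, 61 mm above the bench, free below.
- punch (a joint): Travel of the punch in m: 0 up (at rest), 0.012 fully down (hard stop). A spring pushes it up with about 5 N at rest and 11 N fully down, so it comes back up when let go.
- punch_top (a point): Centre of the top of the punch's round steel head, 36 mm in diameter, under the hood: 30 mm from the station's origin towards the front (125 mm from the hinge axis), 110 mm above the bench (50 mm above the base's top) when up. It moves straight down.
- mallet: Loose mallet, 0.3 kg: white eight-sided head 70 mm long, 52 over its flats (56 over corners), in line with a round wooden handle 25 mm thick, 118 long. It strikes with the head's side. Origin: on the axis where handle meets head; x axis towards the head (head x 0 to 70 mm, handle 0 to -118). It lies on a flat, axis level 26 mm above the mat.
- mallet_head (a point): Centre of the mallet's head, on its axis, 35 mm from the mallet's origin.
- mat: Black rubber mat, fixed to the bench, 240 x 140 x 4 mm. Origin: centre of its underside, x along its length.
- tray: Bystander: open grey plastic parts tray 170 x 120 x 45 mm, loose, 0.6 kg. Origin: centre of its underside.
- screwdriver: Bystander: small screwdriver with a wooden handle, 140 mm long, lying loose on the bench. Origin: beneath its middle.
- jar: Bystander: closed amber glass jar, 60 mm in diameter, 85 mm tall, loose, standing. Origin: centre of its underside.
Mind the look-alikes: they are no part of the job. What is meant by the mallet is not orange, and is the smaller of those in its own colour.

How it is judged (in metres and radians):
On the way, in this order (a step that is already met when the one before it is completed fails the run):
1. the hood stands still at 60 degrees (53 to 67), touched by nothing (value of joint hood between 0.925 and 1.17 rad and velocity of joint hood between -0.03 and 0.03 rad/s and contact force between hood and anything else below 0.2 N), for 0.3 s.
2. the punch is knocked fully down (11 of its 12 mm) by the mallet, the hood still at 53 to 67 degrees (value of joint punch above 0.011 m and contact force between mallet and punch above 3 N and value of joint hood between 0.925 and 1.17 rad).
At the end, for the whole second after the job is handed in: The hood stands at 60 degrees, give or take 7 (0.925 to 1.17 rad); the punch is back up (within 3 mm); the mallet lies level, at rest and released, with the centre of its head over the mat (value of joint hood between 0.925 and 1.17 rad and x of mallet_head in the frame of mat between -0.12 and 0.12 m and y of mallet_head in the frame of mat between -0.07 and 0.07 m and height (world z) of mallet_head below 0.045 m and angle between mallet's own x axis and vertical between 1.35 and 1.8 rad and linear speed of mallet below 0.03 m/s and value of joint punch below 0.003 m); the robot touches nothing.
It fails at once if the mallet is dropped (out of the fingers and faster than 0.7 m/s) (linear speed of mallet above 0.7 m/s and contact force between the fingers and mallet below 0.1 N).
It fails at once if the punch is pushed with the gripper instead of the mallet (contact force between the fingers and punch above 3 N).
It fails at once if tray, screwdriver or jar is displaced by more than 30 mm, or the jar is tipped (distance of any of tray, screwdriver, jar from where it was at the start of the episode above 0.03 m or angle between jar's own z axis and vertical above 0.4 rad).
It also fails if it takes over 64 s, if anything falls off the work surface, if the arm or the gripper's body presses on something with over 40 N, if the wrist force passes 120 N, or if a joint passes its speed limit or range.

## Working session

There is one attempt and no reset: what is moved stays moved. The work goes in short steps, Python scripts to look and compute and a shell command to move; the robot and the scene stay as the last step left them, time stands still between calls to the robot, and variables do not carry over. Pictures are saved under pics/ and viewed, at most 13 in all, crops included, and the job is handed in when it is done.

```bash
mkdir -p pics; cat > h.py <<'E'
import numpy as np, cv2
from plant import env
def snap(n,f):
    c=env.get_calibration(n); im=env.capture(n)
    cv2.imwrite('pics/'+f+'.png',im[:,:,::-1]); np.savez('pics/'+f,K=c['intrinsics'],o=c['origin'],R=np.array(c['orientation'],dtype=float)); return im
E
python3 - <<'E'
from h import *
for n in ("side","top"):
    snap(n,n+"0"); c=env.get_calibration(n); print(n,c)
a=cv2.imread('pics/side0.png');b=cv2.imread('pics/top0.png')
print(env.observe())
E
```

```text
side {'intrinsics': array([[455.06404399,   0.        , 281.11971363],
       [  0.        , 455.06404399, 207.40822092],
       [  0.        ,   0.        ,   1.        ]]), 'origin': array([ 0.04741175, -0.59531731,  0.84262345]), 'orientation': array([-132.31870852,    0.77084586,  -31.59196865])}
top {'intrinsics': array([[495.00764039,   0.        , 283.09691669],
       [  0.        , 495.00764039, 212.15284324],
       [  0.        ,   0.        ,   1.        ]]), 'origin': array([0.3756928 , 0.12107222, 1.60625482]), 'orientation': array([-176.45796184,    1.1835665 ,  -91.64820256])}
{'clock': 0.1, 'qpos': array([ 7.44290099e+01,  2.42810331e+01,  9.34259353e+01, -1.52872372e-03,
        6.23723531e+01, -1.08713025e+00]), 'joint_vel': array([ 0.02501733, -0.04036025, -0.19653631,  0.07781869,  0.1037586 ,
        0.03842163]), 'tau': array([-2.25661229e-04, -5.45620930e+01, -2.74325556e+01,  6.45540236e-02,
        1.88567396e-02, -1.88796929e-05]), 'ee_pos': array([0.15617844, 0.60477504, 0.30197634]), 'eef_rot': array([-1.79920667e+02, -1.51763980e-04,  1.65516850e+02]), 'wrist_force': array([-0.18135003,  0.13843761,  0.25723539]), 'ft_torque': array([ 0.02009859, -0.03153768,  0.05952696]), 'grip_force': 0.0, 'finger_gap': 0.08774493290097482}
```

View pics/top0.png

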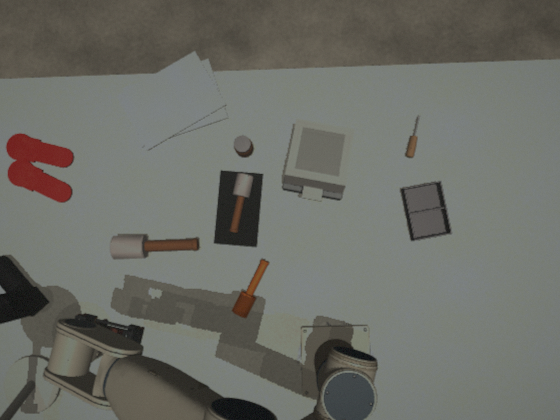

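View pics/side0.png

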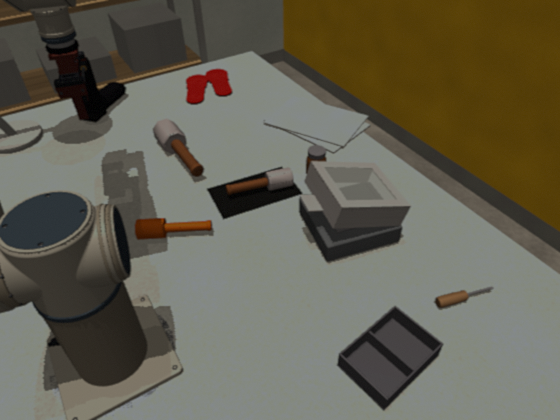

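Candidates in the top view:
- large white mallet at (150,245)
- orange mallet at (250,290)
- small white mallet on the mat at (240,203)

I choose the one on the mat: it isn't orange and is the smaller of the two white ones. I'll check it in a close crop.

```bash
python3 - <<'E'
import cv2
a=cv2.imread('pics/top0.png')[112:257,207:357];cv2.imwrite('pics/topc.png',cv2.resize(cv2.convertScaleAbs(a,alpha=1.3),None,fx=4,fy=4,interpolation=cv2.INTER_CUBIC))
a=cv2.imread('pics/side0.png')[150:265,200:420];cv2.imwrite('pics/sidec.png',cv2.resize(cv2.convertScaleAbs(a,alpha=1.3),None,fx=3.6,fy=3.6,interpolation=cv2.INTER_CUBIC))
E
```

```text
(no output)
```

View pics/topc.png

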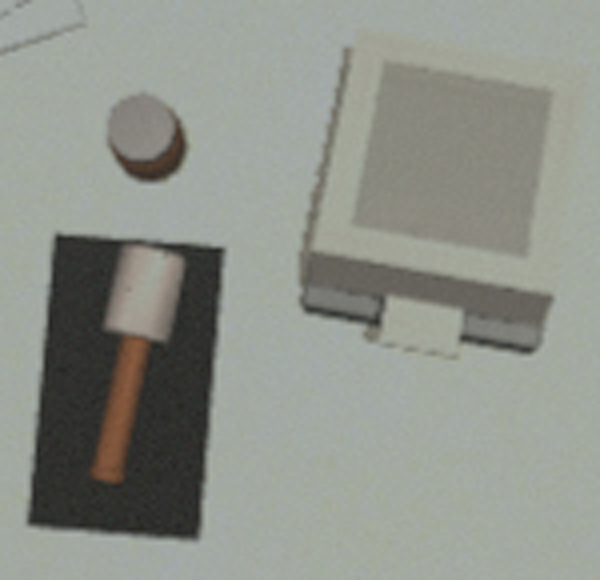

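View pics/sidec.png

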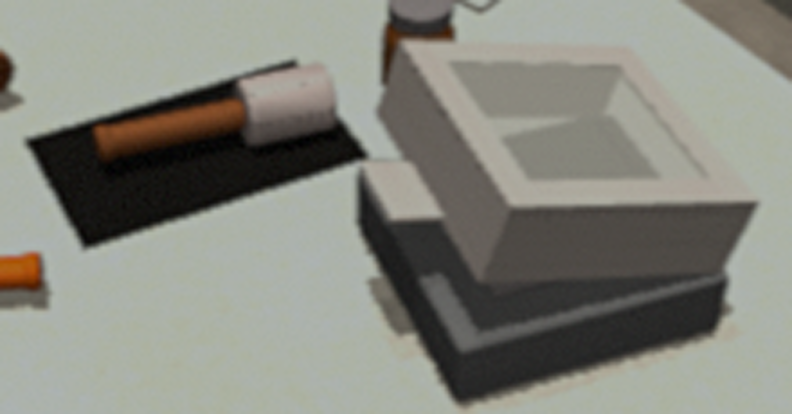

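The close crop confirms it. The small white mallet lies on the mat: in the top crop the junction is at (135,337) and the handle end at (108,478). The hood is partly open, with its tab's front edge at (378,345)-(460,355) in the top crop and (360,168)-(390,220) in the side crop.

```bash
cat >> h.py <<'E'
from scipy.spatial.transform import Rotation as Ro
def ray(f,p):
    c=np.load('pics/'+f+'.npz'); R=c['R']
    R=R if R.shape==(3,3) else Ro.from_euler('xyz',R,degrees=True).as_matrix()
    d=R@np.linalg.inv(c['K'])@[p[0],p[1],1]; return c['o'],d/np.linalg.norm(d)
def tri(*fp):
    A=0;b=0;rs=[ray(*x) for x in fp]
    for o,d in rs:
        M=np.eye(3)-np.outer(d,d);A=A+M;b=b+M@o
    X=np.linalg.solve(A,b); return X,max(np.linalg.norm((np.eye(3)-np.outer(d,d))@(X-o)) for o,d in rs)
def onz(f,p,z):
    o,d=ray(f,p); return o+d*(z-o[2])/d[2]
def proj(f,X):
    c=np.load('pics/'+f+'.npz'); R=c['R']; R=R if R.shape==(3,3) else Ro.from_euler('xyz',R,degrees=True).as_matrix()
    q=c['K']@R.T@(np.array(X)-c['o']); return q[:2]/q[2]
E
python3 - <<'E'
from h import *
np.set_printoptions(precision=4,suppress=True)
T=lambda x,y:('top0',(x/4+207,y/4+112)); S=lambda x,y:('side0',(x/3.6+200,y/3.6+150))
for n,t,s in [('tabL',(380,345),(360,168)),('tabR',(460,355),(390,220)),('junc',(136,337),(243,122)),('hend',(108,476),(100,140)),('hoodFL top',(310,252),(404,42)),('hoodFR top',(552,297),(510,207)),('base FR bot',(537,350),(462,403))]:
    print(n,*tri(T(*t),S(*s)))
print('head far',onz(*T(153,248),.03),'junc',onz(*T(136,337),.03),'hend',onz(*T(108,478),.03))
for p in [(57,235),(223,247),(198,540),(28,525)]: print('mat',onz(*T(*p),.004))
for p in [(303,305),(537,350)]: print('base front z.0',onz(*T(*p),.0))
for p in [(462,403),(722,318)]: print('base right bot side',onz(*S(*p),.0))
for p in [(460,350),(725,280)]: print('base right top side',onz(*S(*p),.06))
E
```

```text
tabL [0.5095 0.0904 0.1246] 0.0013357315116486735
tabR [0.4975 0.0324 0.129 ] 0.0013654842661642026
junc [0.5302 0.2851 0.0206] 0.00010002800041463762
hend [0.4181 0.3086 0.0361] 0.00045499422435393014
hoodFL top [0.5759 0.1397 0.1713] 0.0023756357930069597
hoodFR top [ 0.5359 -0.0343  0.1724] 0.0008450015436402577
base FR bot [ 0.5104 -0.0375  0.0111] 0.00025607672267868197
head far [0.6005 0.2688 0.03  ] junc [0.5292 0.2842 0.03  ] hend [0.4171 0.3092 0.03  ]
mat [0.6174 0.3495 0.004 ]
mat [0.6033 0.2141 0.004 ]
mat [0.3655 0.2405 0.004 ]
mat [0.3816 0.3781 0.004 ]
base front z.0 [0.5542 0.1503 0.    ]
base front z.0 [ 0.5115 -0.0387  0.    ]
base right bot side [ 0.5163 -0.0299  0.    ]
base right bot side [ 0.7181 -0.0639  0.    ]
base right top side [ 0.5083 -0.033   0.06  ]
base right top side [ 0.6963 -0.0764  0.06  ]
```

```bash
python3 -m handwheel '[{"claw":1,"travel":[0.02,-0.03,0],"yaw":0},{"claw":1,"travel":[0.04,-0.06,0],"yaw":0},{"claw":1,"travel":[0.06,-0.09,0],"yaw":0.01},{"claw":1,"travel":[0.08,-0.12,0],"yaw":0.01},{"claw":1,"travel":[0.10,-0.15,0],"yaw":0.02},{"claw":1,"travel":[0.12,-0.18,0],"yaw":0.02},{"claw":1,"travel":[0.14,-0.21,0],"yaw":0.03},{"claw":1,"travel":[0.16,-0.24,0],"yaw":0.03},{"claw":1,"travel":[0.18,-0.27,0],"yaw":0.03},{"claw":1,"travel":[0.20,-0.30,0],"yaw":0.03}]'
python3 -m handwheel '[{"claw":1,"travel":[0.02,-0.03,0],"yaw":0},{"claw":1,"travel":[0.04,-0.06,0],"yaw":0},{"claw":1,"travel":[0.06,-0.09,0],"yaw":0},{"claw":1,"travel":[0.08,-0.12,0],"yaw":0},{"claw":1,"travel":[0.10,-0.15,0],"yaw":0},{"claw":1,"travel":[0.12,-0.18,0],"yaw":0},{"claw":1,"travel":[0.14,-0.21,0],"yaw":0},{"claw":1,"travel":[0.15,-0.23,0],"yaw":0},{"claw":1,"travel":[0.16,-0.246,0],"yaw":0},{"claw":1,"travel":[0.16,-0.246,0],"yaw":0}]'
python3 - <<'E'
from h import *
s=env.observe(); print(s['clock'],s['ee_pos'],s['eef_rot'],s['wrist_force']); snap('wrist','w1'); print(env.get_calibration('wrist'))
E
```

```text
clock: 0.93
ee_pos: [0.3567, 0.3035, 0.3026]
eef_rot: [-180.0, -0.0, 167.3]
wrist_force: [0.7, 0.7, -0.8]
finger_gap: 0.0879
grip_force: 0.0
clock: 1.77
ee_pos: [0.5177, 0.0566, 0.3025]
eef_rot: [-180.0, 0.0, 167.1]
wrist_force: [0.5, 0.1, 0.2]
finger_gap: 0.0882
grip_force: 0.0
1.7667 [0.51771087 0.05660289 0.30248702] [-1.79974216e+02  3.80714366e-02  1.67064545e+02] [0.48097818 0.10098247 0.21881964]
{'intrinsics': array([[360.35971586,   0.        , 275.2105569 ],
       [  0.        , 360.35971586, 209.10993133],
       [  0.        ,   0.        ,   1.        ]]), 'origin': array([0.44952966, 0.07350743, 0.38417988]), 'orientation': array([ 1.65503593e+02, -8.87882016e-03,  7.70155903e+01])}
```

View pics/w1.png

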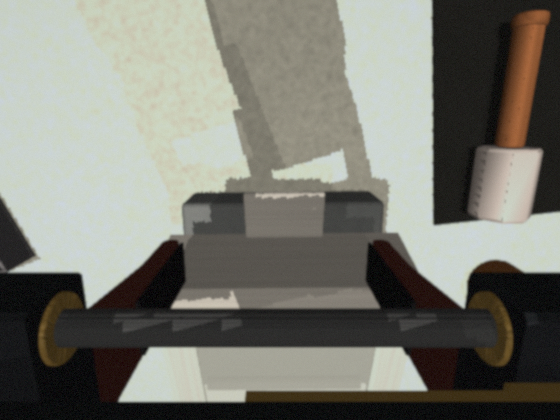

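The wrist view shows the tab at columns 246-325, front edge at row 195 and root at row 236. The small mallet is at the right, with its junction at (512,147) and handle end at (533,14).

```bash
python3 - <<'E'
from h import *
np.set_printoptions(precision=4,suppress=True)
T=lambda x,y:('top0',(x/4+207,y/4+112)); S=lambda x,y:('side0',(x/3.6+200,y/3.6+150)); W=lambda x,y:('w1',(x,y))
for n,t,s,w in [('tabL',(380,345),(360,168),(325,195)),('tabR',(460,355),(390,220),(246,195)),('junc',(136,337),(243,122),(512,147)),('hend',(108,476),(100,140),(530,22))]:
    print(n,*tri(T(*t),S(*s),W(*w)),tri(T(*t),W(*w)),tri(S(*s),W(*w)))
for w in [(186,196),(383,196)]: print('base front top',onz(*W(*w),.06))
for w in [(325,236),(246,236)]: print('tab root',onz(*W(*w),.115))
for w in [(512,147),(530,22)]: print('mallet',onz(*W(*w),.030))
E
```

```text
tabL [0.5115 0.0927 0.1232] 0.003723396468494507 (array([0.505 , 0.0919, 0.1613]), np.float64(9.748358368610976e-05)) (array([0.5152, 0.0959, 0.1181]), np.float64(0.0003113768981875835))
tabR [0.4993 0.0354 0.1255] 0.003906518992920513 (array([0.5023, 0.0333, 0.1077]), np.float64(0.0034941656340445985)) (array([0.5008, 0.0385, 0.1226]), np.float64(0.0005170543155763705))
junc [0.5306 0.2871 0.0237] 0.005720857652602334 (array([0.5283, 0.283 , 0.0412]), np.float64(0.0001774111659549827)) (array([0.5383, 0.3039, 0.0046]), np.float64(0.0021006262206887246))
hend [0.42   0.3097 0.0341] 0.0030652596379751236 (array([0.4208, 0.3091, 0.0345]), np.float64(0.0023371209942052596)) (array([0.4217, 0.3153, 0.0285]), np.float64(0.0016437351020191788))
base front top [ 0.5019 -0.024   0.06  ]
base front top [0.5427 0.1528 0.06  ]
tab root [0.5487 0.0898 0.115 ]
tab root [0.5347 0.0292 0.115 ]
mallet [0.5311 0.2898 0.03  ]
mallet [0.4228 0.3126 0.03  ]
```

```bash
python3 -m handwheel '[{"claw":1,"travel":[0,0.004,-0.02],"yaw":0},{"claw":1,"travel":[0,0.005,-0.04],"yaw":0},{"claw":1,"travel":[0,0.005,-0.055],"yaw":0},{"claw":1,"travel":[0,0.005,-0.065],"yaw":0},{"claw":1,"travel":[0,0.005,-0.073],"yaw":0},{"claw":1,"travel":[0,0.005,-0.081],"yaw":0},{"claw":1,"travel":[0,0.005,-0.089],"yaw":0},{"claw":1,"travel":[0,0.005,-0.097],"yaw":0},{"claw":1,"travel":[0,0.005,-0.105],"yaw":0},{"claw":1,"travel":[0,0.005,-0.113],"yaw":0}]'
python3 -m handwheel '[{"claw":1,"travel":[0,0,-0.003],"yaw":0},{"claw":-1,"travel":[0,0,-0.003],"yaw":0},{"claw":-1,"travel":[0,0,-0.003],"yaw":0},{"claw":-1,"travel":[0,0,-0.003],"yaw":0},{"claw":-1,"travel":[0,0,-0.003],"yaw":0},{"claw":-1,"travel":[0,0,-0.003],"yaw":0},{"claw":-1,"travel":[0,0,-0.003],"yaw":0},{"claw":-1,"travel":[0,0,-0.003],"yaw":0},{"claw":-1,"travel":[0,0,-0.003],"yaw":0},{"claw":-1,"travel":[0,0,-0.003],"yaw":0}]'
```

```text
clock: 2.65
ee_pos: [0.5164, 0.0642, 0.1892]
eef_rot: [180.0, 0.0, 167.2]
wrist_force: [-0.2, 0.9, 0.2]
finger_gap: 0.088
grip_force: 0.0
clock: 3.48
ee_pos: [0.5164, 0.0635, 0.1869]
eef_rot: [-179.9, 0.0, 167.3]
wrist_force: [0.2, -5.2, 1.1]
finger_gap: 0.0592
grip_force: 30.0
```

```bash
python3 -m handwheel '[{"claw":-1,"travel":[0.001,0,0.0035],"yaw":0},{"claw":-1,"travel":[0.002,0,0.007],"yaw":0},{"claw":-1,"travel":[0.005,-0.001,0.014],"yaw":0},{"claw":-1,"travel":[0.007,-0.0016,0.0215],"yaw":0},{"claw":-1,"travel":[0.010,-0.0023,0.0285],"yaw":0},{"claw":-1,"travel":[0.013,-0.003,0.035],"yaw":0},{"claw":-1,"travel":[0.0166,-0.0037,0.042],"yaw":0},{"claw":-1,"travel":[0.020,-0.0045,0.0487],"yaw":0},{"claw":-1,"travel":[0.024,-0.0054,0.055],"yaw":0},{"claw":-1,"travel":[0.028,-0.0063,0.0615],"yaw":0}]'
python3 -c "
from h import *
c=env.observe();print(c['ee_pos'],c['wrist_force'],c['finger_gap'])"
```

```text
clock: 4.32
ee_pos: [0.5441, 0.0575, 0.2483]
eef_rot: [-180.0, -0.1, 167.2]
wrist_force: [1.8, -4.5, -8.0]
finger_gap: 0.0595
grip_force: 30.0
[0.54410056 0.0574569  0.24829754] [ 1.77514507 -4.51884359 -8.01786675] 0.05948078810102282
```

```bash
python3 -m handwheel '[{"claw":-1,"travel":[0.0042,-0.001,0.0062],"yaw":0},{"claw":-1,"travel":[0.0087,-0.002,0.0123],"yaw":0},{"claw":-1,"travel":[0.0134,-0.003,0.0182],"yaw":0},{"claw":-1,"travel":[0.018,-0.004,0.024],"yaw":0},{"claw":-1,"travel":[0.0232,-0.0052,0.0294],"yaw":0},{"claw":-1,"travel":[0.0285,-0.0064,0.0348],"yaw":0},{"claw":-1,"travel":[0.034,-0.0076,0.040],"yaw":0},{"claw":-1,"travel":[0.0394,-0.009,0.045],"yaw":0},{"claw":-1,"travel":[0.045,-0.010,0.0497],"yaw":0},{"claw":-1,"travel":[0.051,-0.0115,0.054],"yaw":0}]'
python3 -m handwheel '[{"claw":-1,"travel":[0.006,-0.0014,0.0044],"yaw":0},{"claw":-1,"travel":[0.0123,-0.0028,0.0085],"yaw":0},{"claw":-1,"travel":[0.0186,-0.0042,0.0124],"yaw":0},{"claw":-1,"travel":[0.0186,-0.0042,0.0124],"yaw":0},{"claw":-1,"travel":[0.0186,-0.0042,0.0124],"yaw":0}]'
python3 - <<'E'
from h import *
snap('side','side2'); snap('top','top2')
a=cv2.imread('pics/side2.png')[60:270,180:460];cv2.imwrite('pics/side2c.png',cv2.resize(cv2.convertScaleAbs(a,alpha=1.4),None,fx=2.8,fy=2.8,interpolation=cv2.INTER_CUBIC))
E
```

```text
clock: 5.15
ee_pos: [0.5953, 0.0462, 0.3024]
eef_rot: [-180.0, -0.1, 167.2]
wrist_force: [-2.1, -3.7, -5.8]
finger_gap: 0.0596
grip_force: 30.0
clock: 5.57
ee_pos: [0.6155, 0.0418, 0.3157]
eef_rot: [180.0, 0.2, 167.2]
wrist_force: [2.0, -5.6, -3.7]
finger_gap: 0.0596
grip_force: 30.0
```

View pics/side2c.png

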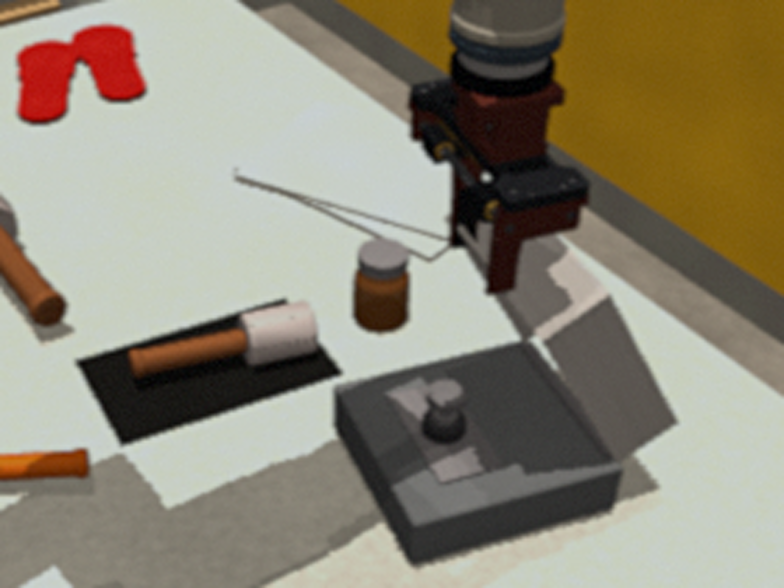

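The hood stands raised, held at its tab. In the crop its near front corner is at (535,337) below and (610,298) on top, and the punch head's top is at (443,388).

```bash
python3 - <<'E'
from h import *
np.set_printoptions(precision=4,suppress=True)
S=lambda x,y:('side2',(x/2.8+180,y/2.8+60))
t=np.radians(-12.7);u=np.array([np.cos(t),np.sin(t),0]);v=np.array([-u[1],u[0],0]);z=np.array([0,0,1.])
for hx in (.719,.724):
  H=np.array([hx,.0145,.061])
  for a in (56,58,60,62,64):
    A=np.radians(a); P=lambda r,h,y:H-u*(r*np.cos(A)-h*np.sin(A))+z*(r*np.sin(A)+h*np.cos(A))+v*y
    print(hx,a,*[(proj('side2',p)-[180,60])*2.8 for p in (P(190,0,-90)*0+H-u*.19*np.cos(A)+z*.19*np.sin(A)-v*.09, H-u*(.19*np.cos(A)-.062*np.sin(A))+z*(.19*np.sin(A)+.062*np.cos(A))-v*.09)])
o,d=ray(*S(443,388)); print('punch',onz(*S(443,388),.110))
print('base corners top',onz(*S(342,388),.06),onz(*S(412,525),.06),onz(*S(620,468),.06))
print('bottom FR',onz(*S(416,562),0),'handle end/junc',onz(*S(140,362),.03),onz(*S(245,345),.03))
E
```

```text
0.719 56 [531.0768 351.9763] [597.7642 301.8632]
0.719 58 [538.1949 346.7522] [606.055  298.1177]
0.719 60 [545.4422 341.6811] [614.3579 294.6096]
0.719 62 [552.8064 336.7723] [622.6585 291.3445]
0.719 64 [560.2753 332.0346] [630.9423 288.3277]
0.724 56 [536.1531 349.7375] [602.7697 299.6963]
0.724 58 [543.2633 344.5209] [611.0423 295.959 ]
0.724 60 [550.5016 339.4574] [619.3263 292.4589]
0.724 62 [557.8558 334.5563] [627.607  289.2018]
0.724 64 [565.3136 329.8264] [635.8701 286.1928]
punch [0.5948 0.0479 0.11  ]
base corners top [0.553  0.1422 0.06  ] [ 0.5066 -0.0329  0.06  ] [ 0.6979 -0.0748  0.06  ]
bottom FR [ 0.5191 -0.027   0.    ] handle end/junc [0.4249 0.3107 0.03  ] [0.5263 0.2776 0.03  ]
```

```bash
python3 -m handwheel '[{"claw":1,"travel":[0,0,0],"yaw":0},{"claw":1,"travel":[0,0,0],"yaw":0},{"claw":1,"travel":[0,0,0],"yaw":0},{"claw":1,"travel":[0,0,0],"yaw":0},{"claw":1,"travel":[0,0,0],"yaw":0},{"claw":1,"travel":[0,0,0],"yaw":0},{"claw":1,"travel":[0,0,0],"yaw":0},{"claw":1,"travel":[0,0,0],"yaw":0},{"claw":1,"travel":[-0.006,0.0014,0],"yaw":0},{"claw":1,"travel":[-0.012,0.0028,0],"yaw":0}]'
python3 -m handwheel '[{"claw":1,"travel":[-0.008,0.002,0],"yaw":0},{"claw":1,"travel":[-0.016,0.004,0],"yaw":0},{"claw":1,"travel":[-0.03,0.007,0],"yaw":0},{"claw":1,"travel":[-0.05,0.011,0],"yaw":0},{"claw":1,"travel":[-0.08,0.018,0],"yaw":0},{"claw":1,"travel":[-0.08,0.018,0],"yaw":0},{"claw":1,"travel":[-0.08,0.018,0],"yaw":0},{"claw":1,"travel":[-0.08,0.018,0],"yaw":0},{"claw":1,"travel":[-0.08,0.018,0],"yaw":0},{"claw":1,"travel":[-0.08,0.018,0],"yaw":0}]'
```

```text
clock: 6.5
ee_pos: [0.6015, 0.045, 0.3144]
eef_rot: [-180.0, -0.0, 167.2]
wrist_force: [0.0, -0.3, 0.1]
finger_gap: 0.0881
grip_force: 0.0
clock: 7.33
ee_pos: [0.5226, 0.0628, 0.3147]
eef_rot: [180.0, 0.0, 167.2]
wrist_force: [-0.2, -0.3, 0.2]
finger_gap: 0.0884
grip_force: 0.0
```

```bash
python3 -m handwheel '[{"claw":1,"travel":[0,0.03,0],"yaw":0},{"claw":1,"travel":[-0.003,0.06,0],"yaw":0},{"claw":1,"travel":[-0.006,0.09,0],"yaw":0},{"claw":1,"travel":[-0.009,0.12,0],"yaw":0},{"claw":1,"travel":[-0.011,0.15,0],"yaw":0},{"claw":1,"travel":[-0.013,0.18,0],"yaw":0},{"claw":1,"travel":[-0.013,0.21,-0.02],"yaw":0},{"claw":1,"travel":[-0.013,0.225,-0.05],"yaw":0},{"claw":1,"travel":[-0.013,0.225,-0.075],"yaw":0},{"claw":1,"travel":[-0.013,0.225,-0.075],"yaw":0}]'
python3 - <<'E'
from h import *
s=env.observe(); print(s['ee_pos'],s['eef_rot']); snap('wrist','w3'); c=np.load('pics/w3.npz'); 
E
```

```text
clock: 8.17
ee_pos: [0.5069, 0.2878, 0.2346]
eef_rot: [-179.7, -0.3, 167.3]
wrist_force: [-0.6, -0.3, -0.2]
finger_gap: 0.0877
grip_force: 0.0
[0.50688883 0.28782819 0.23461853] [-179.69217114   -0.34941727  167.32401535]
```

View pics/w3.png

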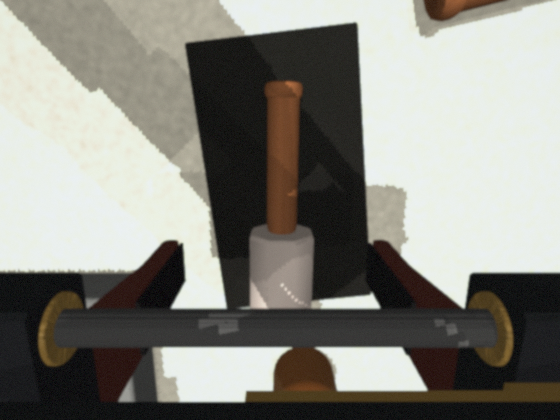

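The handle runs from (283,87) to the junction at about (282,231), upright in the image, so the gripper is aligned with it.

```bash
python3 - <<'E'
from h import *
np.set_printoptions(precision=4,suppress=True)
T=lambda x,y:('top0',(x/4+207,y/4+112)); S=lambda x,y:('side0',(x/3.6+200,y/3.6+150)); W=lambda x,y:('w3',(x,y))
print('junc',tri(T(136,337),S(243,122),W(282,231)),onz(*W(282,231),.04),onz(*W(282,231),.03))
print('hend',tri(T(108,477),S(100,140),W(283,87)),onz(*W(283,87),.03))
print([onz(*W(*p),.004) for p in [(187,44),(357,24),(368,293)]])
E
```

```text
junc (array([0.5314, 0.2861, 0.0199]), np.float64(0.0019786372258725365)) [0.527 0.288 0.04 ] [0.5302 0.2874 0.03  ]
hend (array([0.4185, 0.3108, 0.0338]), np.float64(0.002224032877118828)) [0.419  0.3128 0.03  ]
[array([0.3679, 0.2455, 0.004 ]), array([0.3837, 0.381 , 0.004 ]), array([0.6164, 0.3524, 0.004 ])]
```

```bash
python3 -m handwheel '[{"claw":1,"travel":[0.002,0.003,-0.02],"yaw":0},{"claw":1,"travel":[0.002,0.003,-0.045],"yaw":0},{"claw":1,"travel":[0.002,0.003,-0.07],"yaw":0},{"claw":1,"travel":[0.002,0.003,-0.09],"yaw":0},{"claw":1,"travel":[0.002,0.003,-0.11],"yaw":0},{"claw":1,"travel":[0.002,0.003,-0.125],"yaw":0},{"claw":1,"travel":[0.002,0.003,-0.135],"yaw":0},{"claw":1,"travel":[0.002,0.003,-0.143],"yaw":0},{"claw":1,"travel":[0.002,0.003,-0.143],"yaw":0},{"claw":1,"travel":[0.002,0.003,-0.143],"yaw":0}]'
python3 -m handwheel '[{"claw":-1,"travel":[0,0,0],"yaw":0},{"claw":-1,"travel":[0,0,0],"yaw":0},{"claw":-1,"travel":[0,0,0],"yaw":0},{"claw":-1,"travel":[0,0,0],"yaw":0},{"claw":-1,"travel":[0,0,0],"yaw":0},{"claw":-1,"travel":[0,0,0],"yaw":0},{"claw":-1,"travel":[0,0,0],"yaw":0},{"claw":-1,"travel":[0,0,0],"yaw":0},{"claw":-1,"travel":[0,0,0],"yaw":0},{"claw":-1,"travel":[0,0,0],"yaw":0}]'
```

```text
clock: 9.05
ee_pos: [0.5115, 0.2909, 0.0973]
eef_rot: [180.0, 0.0, 167.2]
wrist_force: [0.5, 0.3, 0.0]
finger_gap: 0.0877
grip_force: 0.0
clock: 9.88
ee_pos: [0.5108, 0.2909, 0.0965]
eef_rot: [-180.0, -0.0, 167.2]
wrist_force: [-1.6, -1.8, 0.3]
finger_gap: 0.0245
grip_force: 11.3
```

```bash
python3 -m handwheel '[{"claw":-1,"travel":[0,0,0],"yaw":0},{"claw":-1,"travel":[0,0,0],"yaw":0},{"claw":-1,"travel":[0,0,0.005],"yaw":0},{"claw":-1,"travel":[0,0,0.015],"yaw":0},{"claw":-1,"travel":[-0.002,0,0.03],"yaw":0},{"claw":-1,"travel":[-0.005,0,0.05],"yaw":0},{"claw":-1,"travel":[-0.01,0,0.07],"yaw":0},{"claw":-1,"travel":[-0.015,0,0.09],"yaw":0},{"claw":-1,"travel":[-0.02,0,0.11],"yaw":0},{"claw":-1,"travel":[-0.02,0,0.121],"yaw":0}]'
python3 -m handwheel '[{"claw":-1,"travel":[0,-0.02,0],"yaw":0},{"claw":-1,"travel":[0,-0.045,0],"yaw":0},{"claw":-1,"travel":[0,-0.07,0],"yaw":0},{"claw":-1,"travel":[0,-0.095,0],"yaw":0},{"claw":-1,"travel":[-0.005,-0.12,0],"yaw":0},{"claw":-1,"travel":[-0.01,-0.145,0],"yaw":0},{"claw":-1,"travel":[-0.01,-0.17,0],"yaw":0},{"claw":-1,"travel":[-0.01,-0.19,0],"yaw":0},{"claw":-1,"travel":[-0.01,-0.205,0],"yaw":0},{"claw":-1,"travel":[-0.01,-0.217,0],"yaw":0}]'
python3 - <<'E'
from h import *
s=env.observe(); print(s['ee_pos'],s['eef_rot'],s['wrist_force'],s['ft_torque']); snap('side','side4')
a=cv2.imread('pics/side4.png')[60:270,180:460];cv2.imwrite('pics/side4c.png',cv2.resize(cv2.convertScaleAbs(a,alpha=1.4),None,fx=2.8,fy=2.8,interpolation=cv2.INTER_CUBIC))
E
```

```text
clock: 10.72
ee_pos: [0.4905, 0.2911, 0.2202]
eef_rot: [179.9, 0.1, 167.2]
wrist_force: [1.1, 0.7, -3.1]
finger_gap: 0.0247
grip_force: 30.0
clock: 11.55
ee_pos: [0.4808, 0.0725, 0.2178]
eef_rot: [-180.0, -0.0, 167.2]
wrist_force: [-0.7, 0.6, -2.6]
finger_gap: 0.0243
grip_force: 30.0
[0.48075867 0.07254664 0.2177865 ] [-1.79989864e+02 -6.81982508e-03  1.67183862e+02] [-0.72401723  0.58371194 -2.61792105] [ 0.0500952   0.09246585 -0.00962949]
```

View pics/side4c.png

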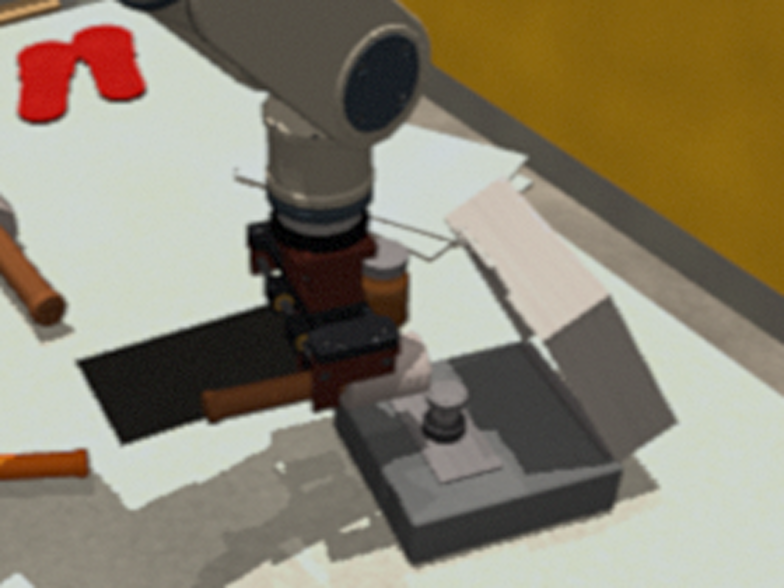

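```bash
python3 -m handwheel '[{"claw":-1,"travel":[0.012,-0.003,0],"yaw":0},{"claw":-1,"travel":[0.025,-0.006,0],"yaw":0},{"claw":-1,"travel":[0.038,-0.009,0],"yaw":0},{"claw":-1,"travel":[0.050,-0.012,0],"yaw":0},{"claw":-1,"travel":[0.060,-0.0145,0],"yaw":0},{"claw":-1,"travel":[0.0675,-0.0165,0],"yaw":0},{"claw":-1,"travel":[0.0675,-0.0165,0],"yaw":0},{"claw":-1,"travel":[0.0675,-0.0165,0],"yaw":0}]'
python3 -m handwheel '[{"claw":-1,"travel":[0,0,-0.008],"yaw":0},{"claw":-1,"travel":[0,0,-0.019],"yaw":0},{"claw":-1,"travel":[0,0,-0.029],"yaw":0},{"claw":-1,"travel":[0,0,-0.030],"yaw":0},{"claw":-1,"travel":[0,0,-0.030],"yaw":0}]'
python3 - <<'E'
from h import *
s=env.observe(); print(s['ee_pos'],s['wrist_force'],s['ft_torque']); snap('side','side5')
a=cv2.imread('pics/side5.png')[100:270,230:430];cv2.imwrite('pics/side5c.png',cv2.resize(cv2.convertScaleAbs(a,alpha=1.5),None,fx=3.5,fy=3.5,interpolation=cv2.INTER_CUBIC))
E
```

```text
clock: 12.27
ee_pos: [0.5485, 0.0576, 0.2173]
eef_rot: [-180.0, -0.0, 167.2]
wrist_force: [0.3, -0.2, -3.4]
finger_gap: 0.0243
grip_force: 30.0
clock: 12.68
ee_pos: [0.5473, 0.0577, 0.1865]
eef_rot: [-180.0, -0.1, 167.2]
wrist_force: [-4.1, 0.6, 6.9]
finger_gap: 0.0242
grip_force: 30.0
[0.54731659 0.05770829 0.18650254] [-4.10921054  0.57259929  6.93929251] [0.18019273 0.58866954 0.00742106]
```

View pics/side5c.png

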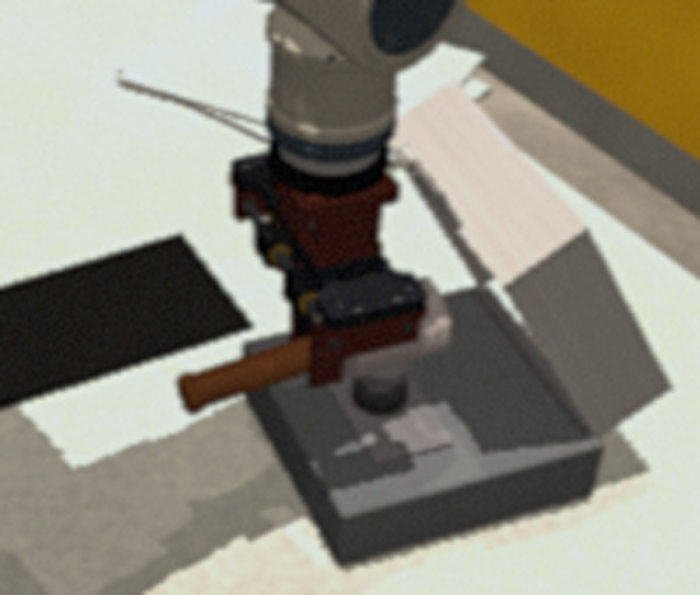

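The mallet head tipped up slightly in the grip, and about 10 N on the punch suggests it is just short of fully down. I'll lift, shorten the lever and strike faster and deeper.

```bash
python3 -m handwheel '[{"claw":-1,"travel":[0,0,0.008],"yaw":0},{"claw":-1,"travel":[0,0,0.016],"yaw":0},{"claw":-1,"travel":[0.004,-0.001,0.018],"yaw":0},{"claw":-1,"travel":[0.007,-0.0025,0.018],"yaw":0},{"claw":-1,"travel":[0.007,-0.0025,0.018],"yaw":0},{"claw":-1,"travel":[0.007,-0.0025,0.010],"yaw":0},{"claw":-1,"travel":[0.007,-0.0025,-0.006],"yaw":0},{"claw":-1,"travel":[0.007,-0.0025,-0.006],"yaw":0}]'
python3 - <<'E'
from h import *
s=env.observe(); print(s['ee_pos'],s['wrist_force'],s['ft_torque']); snap('side','side6')
a=cv2.imread('pics/side6.png')[100:270,230:430];cv2.imwrite('pics/side6c.png',cv2.resize(cv2.convertScaleAbs(a,alpha=1.5),None,fx=3.5,fy=3.5,interpolation=cv2.INTER_CUBIC))
E
```

```text
clock: 13.4
ee_pos: [0.5546, 0.0549, 0.1797]
eef_rot: [-180.0, -0.1, 167.2]
wrist_force: [-2.1, 0.3, 6.8]
finger_gap: 0.0241
grip_force: 30.6
[0.55461168 0.05494032 0.17970992] [-2.13778664  0.27960078  6.76124221] [ 0.06953971  0.22785038 -0.06541633]
```

```bash
for i in 1 2; do python3 -m handwheel '[{"claw":-1,"travel":[0,0,-0.002],"yaw":0},{"claw":-1,"travel":[0,0,-0.003],"yaw":0},{"claw":-1,"travel":[0,0,-0.003],"yaw":0}]'; done
python3 - <<'E'
from h import *
snap('side','side7')
a=cv2.imread('pics/side7.png')[150:240,300:390]; b=cv2.imread('pics/side5.png')[150:240,300:390]
cv2.imwrite('pics/s7.png',cv2.resize(cv2.convertScaleAbs(np.hstack([b,a]),alpha=1.6),None,fx=4.4,fy=4.4,interpolation=cv2.INTER_CUBIC))
for Z in (.06,.076,.098,.110): print(Z,(proj('side7',[.595,.045,Z])-[300,150])*4.4)
E
```

```text
clock: 13.7
ee_pos: [0.5547, 0.055, 0.1784]
eef_rot: [-180.0, -0.1, 167.2]
wrist_force: [-5.8, 0.5, 8.8]
finger_gap: 0.0243
grip_force: 30.8
clock: 13.95
ee_pos: [0.5544, 0.0552, 0.1771]
eef_rot: [-180.0, -0.1, 167.2]
wrist_force: [-14.0, 0.6, 27.2]
finger_gap: 0.0241
grip_force: 35.2
0.06 [165.24352859 282.40131727]
0.076 [167.228525   261.72984235]
0.098 [170.02048722 232.65473845]
0.11 [171.57485155 216.4678058 ]
```

View pics/s7.png

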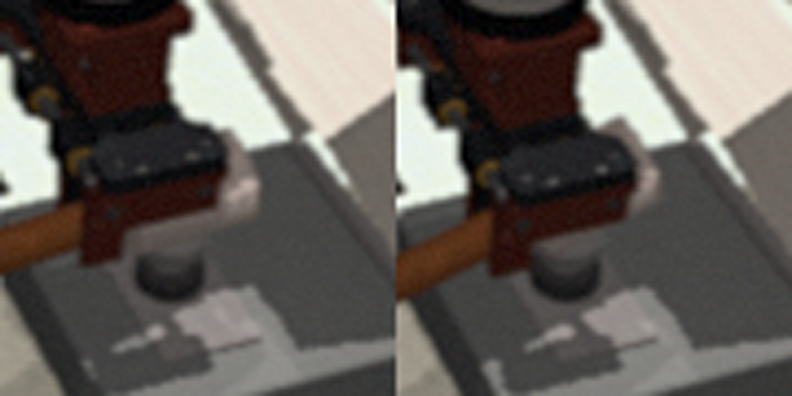

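The contact force jumped to about 30 N at the end, which is the punch's hard stop, so it is fully down under the tilted head. Now I'll lift off, back out and carry the mallet to the mat.

```bash
python3 -m handwheel '[{"claw":-1,"travel":[0,0,0.005],"yaw":0},{"claw":-1,"travel":[0,0,0.012],"yaw":0},{"claw":-1,"travel":[0,0,0.022],"yaw":0},{"claw":-1,"travel":[-0.003,0.001,0.032],"yaw":0},{"claw":-1,"travel":[-0.015,0.0035,0.034],"yaw":0},{"claw":-1,"travel":[-0.03,0.007,0.036],"yaw":0},{"claw":-1,"travel":[-0.045,0.01,0.038],"yaw":0},{"claw":-1,"travel":[-0.06,0.0135,0.040],"yaw":0},{"claw":-1,"travel":[-0.075,0.017,0.042],"yaw":0},{"claw":-1,"travel":[-0.085,0.02,0.042],"yaw":0}]'
python3 -m handwheel '[{"claw":-1,"travel":[0.002,0.02,0],"yaw":0},{"claw":-1,"travel":[0.004,0.045,0],"yaw":0},{"claw":-1,"travel":[0.006,0.07,0],"yaw":0},{"claw":-1,"travel":[0.008,0.095,0],"yaw":0},{"claw":-1,"travel":[0.010,0.12,0],"yaw":0},{"claw":-1,"travel":[0.013,0.145,0],"yaw":0},{"claw":-1,"travel":[0.016,0.17,0],"yaw":0},{"claw":-1,"travel":[0.019,0.19,0],"yaw":0},{"claw":-1,"travel":[0.021,0.21,0],"yaw":0},{"claw":-1,"travel":[0.021,0.22,0],"yaw":0}]'
python3 - <<'E'
from h import *
s=env.observe(); print(s['ee_pos'],s['wrist_force'],s['ft_torque']); snap('side','side8')
a=cv2.imread('pics/side8.png')[60:270,180:460];cv2.imwrite('pics/side8c.png',cv2.resize(cv2.convertScaleAbs(a,alpha=1.4),None,fx=2.8,fy=2.8,interpolation=cv2.INTER_CUBIC))
E
```

```text
clock: 14.83
ee_pos: [0.468, 0.075, 0.2174]
eef_rot: [-180.0, -0.1, 167.2]
wrist_force: [0.7, 0.0, -3.6]
finger_gap: 0.0243
grip_force: 30.1
clock: 15.67
ee_pos: [0.4912, 0.297, 0.2173]
eef_rot: [180.0, 0.0, 167.3]
wrist_force: [0.4, 0.7, -3.4]
finger_gap: 0.0242
grip_force: 30.1
[0.49118206 0.29696138 0.21733254] [ 0.39104079  0.73295618 -3.35265224] [ 0.04453497  0.06366002 -0.0038851 ]
```

View pics/side8c.png

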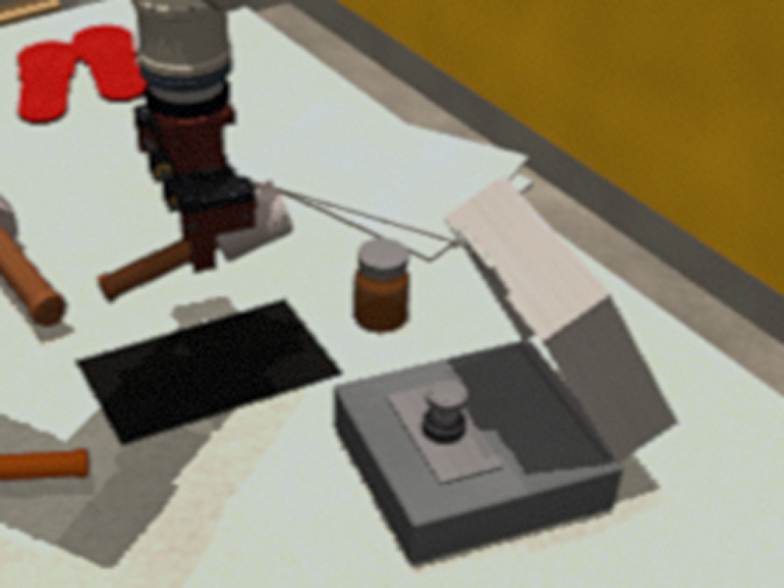

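The hood is unmoved, the punch is back up and the jar is undisturbed. The mallet hangs about 20° handle-down, so I'll lower it slowly and let the mat level it.

```bash
python3 -m handwheel '[{"claw":-1,"travel":[0,0,-0.02],"yaw":0},{"claw":-1,"travel":[0,0,-0.04],"yaw":0},{"claw":-1,"travel":[0,0,-0.06],"yaw":0},{"claw":-1,"travel":[0,0,-0.075],"yaw":0},{"claw":-1,"travel":[0,0,-0.083],"yaw":0},{"claw":-1,"travel":[0,0,-0.089],"yaw":0},{"claw":-1,"travel":[0,0,-0.094],"yaw":0},{"claw":-1,"travel":[0,0,-0.099],"yaw":0},{"claw":-1,"travel":[0,0,-0.104],"yaw":0},{"claw":-1,"travel":[0,0,-0.108],"yaw":0}]'
python3 -m handwheel '[{"claw":-1,"travel":[0,0,-0.003],"yaw":0},{"claw":-1,"travel":[0,0,-0.006],"yaw":0},{"claw":-1,"travel":[0,0,-0.009],"yaw":0},{"claw":-1,"travel":[0,0,-0.011],"yaw":0},{"claw":-1,"travel":[0,0,-0.012],"yaw":0},{"claw":-1,"travel":[0,0,-0.012],"yaw":0}]'
```

```text
clock: 16.55
ee_pos: [0.4917, 0.295, 0.1097]
eef_rot: [180.0, 0.0, 167.2]
wrist_force: [-1.2, -1.0, -3.3]
finger_gap: 0.0242
grip_force: 30.2
clock: 17.05
ee_pos: [0.4913, 0.2949, 0.0974]
eef_rot: [-180.0, -0.0, 167.2]
wrist_force: [0.3, 0.4, -1.5]
finger_gap: 0.0244
grip_force: 30.0
```

```bash
python3 -m handwheel '[{"claw":-1,"travel":[0,0,-0.001],"yaw":0},{"claw":-1,"travel":[0,0,-0.002],"yaw":0},{"claw":-1,"travel":[0,0,-0.003],"yaw":0},{"claw":-1,"travel":[0,0,-0.003],"yaw":0}]'
python3 -m handwheel '[{"claw":-1,"travel":[0,0,-0.001],"yaw":0},{"claw":-1,"travel":[0,0,-0.002],"yaw":0},{"claw":-1,"travel":[0,0,-0.002],"yaw":0}]'
```

```text
clock: 17.38
ee_pos: [0.4913, 0.2949, 0.0944]
eef_rot: [-180.0, -0.0, 167.2]
wrist_force: [1.3, 0.7, -2.0]
finger_gap: 0.0245
grip_force: 30.0
clock: 17.63
ee_pos: [0.4913, 0.2949, 0.0924]
eef_rot: [-180.0, -0.0, 167.2]
wrist_force: [0.8, 0.1, -1.2]
finger_gap: 0.024
grip_force: 30.0
```

```bash
python3 -m handwheel '[{"claw":-1,"travel":[0,0,-0.001],"yaw":0},{"claw":-1,"travel":[0,0,-0.002],"yaw":0},{"claw":-1,"travel":[0,0,-0.002],"yaw":0}]'
python3 -m handwheel '[{"claw":-1,"travel":[0,0,-0.001],"yaw":0},{"claw":-1,"travel":[0,0,-0.0015],"yaw":0},{"claw":-1,"travel":[0,0,-0.0015],"yaw":0}]'
```

```text
clock: 17.88
ee_pos: [0.4914, 0.295, 0.0905]
eef_rot: [180.0, 0.0, 167.2]
wrist_force: [1.1, -0.2, 0.7]
finger_gap: 0.0241
grip_force: 30.0
clock: 18.13
ee_pos: [0.4915, 0.295, 0.0902]
eef_rot: [180.0, 0.0, 167.2]
wrist_force: [-2.8, -2.0, 12.0]
finger_gap: 0.0243
grip_force: 30.0
```

```bash
python3 - <<'E'
from h import *
snap('side','side9'); s=env.observe(); print(s['wrist_force'],s['ft_torque'])
a=cv2.imread('pics/side9.png')[120:230,190:310];cv2.imwrite('pics/side9c.png',cv2.resize(cv2.convertScaleAbs(a,alpha=1.4),None,fx=5,fy=5,interpolation=cv2.INTER_CUBIC))
E
```

```text
[-2.38726978 -1.86680334 12.14184449] [-0.39664121  0.62972084 -0.05238444]
```

View pics/side9c.png

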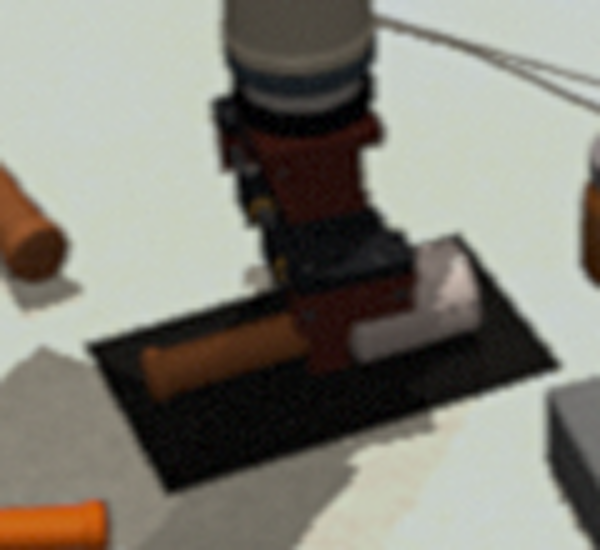

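The mallet is resting on the mat, nearly level: head around (420,300), handle end around (160,375), all within the mat. I'll release and withdraw.

```bash
python3 -m handwheel '[{"claw":-1,"travel":[0,0,0.001],"yaw":0},{"claw":-1,"travel":[0,0,0.001],"yaw":0},{"claw":1,"travel":[0,0,0.001],"yaw":0},{"claw":1,"travel":[0,0,0.001],"yaw":0},{"claw":1,"travel":[0,0,0.001],"yaw":0},{"claw":1,"travel":[0,0,0.001],"yaw":0},{"claw":1,"travel":[0,0,0.001],"yaw":0},{"claw":1,"travel":[0,0,0.001],"yaw":0},{"claw":1,"travel":[0,0,0.001],"yaw":0},{"claw":1,"travel":[0,0,0.001],"yaw":0}]'
python3 -m handwheel '[{"claw":1,"travel":[0,0,0.005],"yaw":0},{"claw":1,"travel":[0,0,0.013],"yaw":0},{"claw":1,"travel":[0,0,0.025],"yaw":0},{"claw":1,"travel":[0,0,0.045],"yaw":0},{"claw":1,"travel":[0,0,0.07],"yaw":0},{"claw":1,"travel":[0,0,0.095],"yaw":0},{"claw":1,"travel":[0,0,0.12],"yaw":0},{"claw":1,"travel":[0,0,0.14],"yaw":0},{"claw":1,"travel":[0,0,0.15],"yaw":0},{"claw":1,"travel":[0,0,0.15],"yaw":0}]'
python3 - <<'E'
from h import *
np.set_printoptions(precision=4,suppress=True)
im=snap('wrist','w10'); hsv=cv2.cvtColor(im,cv2.COLOR_RGB2HSV)
m=cv2.inRange(hsv,(3,100,40),(20,255,255)); n,l,st,c=cv2.connectedComponentsWithStats(m)
for i in range(1,n):
    if st[i,4]>150: print(st[i],c[i],onz('w10',(c[i][0],st[i,1]+st[i,3]),.03),onz('w10',(c[i][0],st[i,1]),.03))
a=cv2.imread('pics/side8.png').astype(int);b=snap('side','side10')[:,:,::-1].astype(int)
print('hood/station diff',np.abs(a-b)[120:265,300:425].mean(), 'noise',np.abs(a-b)[300:400,450:550].mean())
E
```

```text
clock: 19.02
ee_pos: [0.4914, 0.2949, 0.0901]
eef_rot: [-180.0, -0.0, 167.2]
wrist_force: [-0.6, -0.4, -0.1]
finger_gap: 0.0742
grip_force: 0.0
clock: 19.85
ee_pos: [0.4925, 0.2955, 0.2434]
eef_rot: [179.8, 0.2, 167.2]
wrist_force: [0.5, 0.8, -0.6]
finger_gap: 0.0878
grip_force: 0.0
[106   0  33  10 218] [125.078    3.3532] [0.328  0.2204 0.03  ] [0.3218 0.2225 0.03  ]
[ 409    0  151   43 3654] [465.0947  14.2083] [0.4062 0.4635 0.03  ] [0.3769 0.4661 0.03  ]
[ 255   70   38  153 4814] [273.646  143.1186] [0.5125 0.2906 0.03  ] [0.3928 0.318  0.03  ]
[ 374  241   84   68 1291] [413.2533 280.1402] [0.6212 0.3968 0.03  ] [0.5555 0.4051 0.03  ]
[  92  242   85   66 1331] [135.8926 281.0706] [0.5634 0.1503 0.03  ] [0.5027 0.1705 0.03  ]
[  37  291   47   76 1668] [ 55.042  328.7236] [0.6059 0.0553 0.03  ] [0.5309 0.0851 0.03  ]
[ 468  291   46   76 1650] [495.4636 328.9842] [0.7008 0.4659 0.03  ] [0.6197 0.4715 0.03  ]
[  94  348   47   53 1131] [114.7179 369.3501] [0.6558 0.0977 0.03  ] [0.5989 0.1176 0.03  ]
[ 247  348  313   55 6332] [388.7724 384.4149] [0.719  0.3601 0.03  ] [0.6569 0.369  0.03  ]
hood/station diff 1.531751724137931 noise 1.9588
```

```bash
python3 -c "
from plant import env
print(env.finish_job())"
```

```text
the job is handed in; nothing more can be done
None
```

I handed the job in without seeing the verdict: the hood stands at about 60°, the mallet lies level and released on the mat, and the punch is back up. I infer it went fully down only from about 30 N of contact force, against about 11 N of spring.

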